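# Turn the vanity turntable until the elephant is at the front

## Task

Gently push the rim of the vanity turntable round, by the little posts standing on it, until the elephant ring holder stands at the front, in line with the pointer on the turntable's fixed foot, then leave the turntable at rest. Only push, do not grip: do not touch or lift the things riding on the turntable, and leave everything around it where it is.

Things in the scene. Friction and masses are not known exactly. Their poses are not given: they have to be found in the camera images.
- stand: Fixed round steel foot of the turntable, 170 mm across, 18 mm high, standing on the table with a low pointer arm that comes out from under the deck at the front. Origin on the turning axis at table height; the front is its -x direction, z up.
- pointer (a point): Top of the pointer's small diamond-shaped steel head (34 mm corner to corner), 155 mm from the turning axis at the front of the stand, 28 mm above the table (lower than the deck's top). The line from the turning axis to this point is where the elephant must stand.
- turntable: Round marble deck, 246 mm across, 14 mm thick, top 32 mm above the table; spins either way without end about the stand's vertical axis; light friction (about 1 N of push at the rim) stops it where it is left. Origin on the axis at table height, z up. Three thin grey pads, 60 mm across, lie 48 mm from the axis at 60, 180 and 300 degrees from its own x axis (anticlockwise from above).
- rim_post (a point): Centre of the 16 mm ball top of one of six alike upright steel posts on the deck's rim, to push against. Posts are 14 mm thick, tops 54 mm above the deck (86 mm above the table), 115 mm from the axis, at 30, 90, 150, 210, 270 and 330 degrees from the deck's own x axis, so none is in line with a pad; this one is at 30 degrees and turns with the deck.
- elephant: Loose white ceramic elephant ring holder with raised trunk, 70 mm long, 40 mm wide over the ears, 66 mm high, standing on one of the three pads of the deck, looking any way. Origin at the centre of its underside (on the deck's top), at the middle of its pad; x points towards its trunk.
- jar: Loose empty frosted glass jar, open at the top, 54 mm across, 48 mm high, on another pad of the deck. Origin at the centre of its underside.
- claw_clip: Loose tortoiseshell plastic claw clip, 60 mm long, about 40 mm wide and 50 mm high, on the remaining pad of the deck. Origin at the centre of its underside, x along its length.
- spring_clip: Loose chrome spring clip hair holder lying on the table to the robot's right of the turntable, 75 mm long, 16 mm wide, 20 mm high. Origin at its underside centre. Bystander.
- perfume: Loose amber glass perfume bottle standing on the table to the robot's right of the turntable, 52 mm across, 90 mm high. Origin at its underside centre. Bystander.
- bangle_cabinet: Fixed white bangle cabinet with two clear acrylic sliding doors and a clear top, 160 mm deep (its x), 240 mm wide (its y), 200 mm high, to the left of the turntable as the robot sees it. Origin at its underside centre. Bystander.
Mind the look-alikes: they are no part of the job. What is shaped like the elephant but blue or purple is not meant.

How it is judged:
By the outcome, as a careful person would: the job done as asked, in the order asked, and still so for the second after the job is handed in, with the robot touching nothing.
It also fails if it takes over 56 s, if anything falls off the work surface, if the arm or the gripper's body presses on something with over 40 N, if the wrist force passes 120 N, or if a joint passes its speed limit or range.

## Robot

A 6-joint arm with a two-finger parallel gripper is mounted at the origin on the work surface. World frame = base frame: x ahead of the robot, y to its left, z up, the work surface at z = 0. Lengths are in m, angles in rad, forces in N, time in s.
With the tool pointing down it reaches from about 0.35 to 1 m from the base axis. Payload 7.1 kg.
Tool frame: the origin (TCP) lies on the centre line of the jaws, within the pads' length; the fingertips stand 17 mm ahead of it and the grasp point (between the pads) lies 2 mm behind it; z points along the fingers, y is the direction in which the jaws open and shut (so a half turn about z gives the same grasp; the last joint's range is limited). The gripper opens to 85 mm and grips with 20 to 120 N. Pads are 22 mm wide; open, the fingers measure 114 mm over their backs; the gripper's body (76 mm by 85 mm) begins 54 mm behind the grasp point. The pads swing forward as they close: fully open they stand 13 mm farther back than shut.
Start: joints at [1.268, 0.423, 1.63, -0, 1.089, -0.019], TCP at [0.175, 0.6, 0.248] pointing down, gripper open.
Joint ranges: [-3, 3], [-0.9, 2.11], [0.09, 2.58], [-1.31, 4.45], [0.11, 2.69], [-2.54, 2.54]. Speed limits (rad/s): [2.39, 2.39, 3.01, 3.14, 3.14, 3.14].

## Interface

Orientations are given as a unit quaternion [x, y, z, w].
In Python, from station import ctrl gives the robot as it stands.
- The arm moves only by the tool carry_out, never from a script. Its argument "steps" is text: rows parted by semicolons, each of 5 numbers parted by spaces: the closure in counts, from 0 (fully open) to 255 (shut), then the shift along the tool's x, y, z in mm, then the turn about the tool's z in degrees. In form: claw dx dy dz roll; .... A call has 1 to 10 rows; each row is the pose to reach, as a shift and turn from the pose commanded when the call began, along the tool's axes at that moment; what a row does not reach only later rows make up. A row lasts 1/8 s, in which the tool goes at most 62.5 mm and 10.7 degrees, less where a joint would pass 70% of its speed; a pose out of reach is approached as far as the arm can. A call with a gripper value outside its range is refused whole. The fingers move at their own pace and stop on an object; "force" is the grip in N (left out, the last holds). Time passes only in rows, so rows that repeat a pose let the fingers close. It gives the time, the measured TCP pose, the force and the opening at its end, in the units of the state.
- ctrl.get_obs(): the state, without advancing time (a new reading comes with each control period).
- ctrl.grab_frame(name): name is "scene" or "top"; returns a dict with "image" (420x560x3 uint8, red, green, blue), "mtx" (3x3 intrinsics, pixels), "cam_to_world" (4x4, takes a point from camera to world coordinates). Camera axes: x right, y down, z forward; pixel columns grow to the right and rows downward; lengths in m; the calibration is good to about 2 mm. A picture is of the moment at which its call begins. There is no depth.
- ctrl.finish_job(): hands the job in, once; it reports no verdict.
Trained networks look in a picture, given as the dict that the camera call returned (one of the last four; its "shot" number tells which), for a name from the list of things; names that differ only in an ending like _2 or _b are one class to them, and where a whole thing is asked for, a point or a joint stands for the part that bears it (a point fixed in the world has none). Each returns a list of dicts, best first, with "score" (0 to 1); they miss things now and then, are a little off and sometimes report something else, mostly with a low value. They report only what shows in the picture. A call takes as long as a camera call. They do not tell look-alikes from the thing itself.
- ctrl.trace(picture, label): "mask" (420x560 bool, what is visible of it) and "extent" ([left, top, width, height] in pixels, round what is visible of it).
The state is a dict: "time": time; "joint_positions": joint angles; "qd": joint speeds; "tau": joint torques, N m; "tcp_pos": TCP position; "eef_rot": TCP orientation; "ft_force": force on the tool from outside, world axes, zero at the start; "wrist_torque": the same for the moment, N m; "finger_gap": finger opening in m.
Only numpy, scipy, OpenCV 4.12 (cv2) and the standard library are available. Lean on these libraries where they do the work, as an engineer would, in place of code of your own. Each camera call takes 0.05 s, during which the arm holds its last target. There are 200 camera calls.

## Working session

There is one attempt and no reset: what is moved stays moved. The work goes in short steps, Python scripts to look and compute and a tool call to move; the robot and the scene stay as the last step left them, time stands still between calls to the robot, and variables do not carry over. Pictures are saved under pics/ and viewed, about 8 in all and at most 12, crops included, and the job is handed in when it is done.

Besides the shell and the picture viewer there is one more tool, called as a command line: name --argument value ..., lists and objects as JSON in quotes. carry_out: Moves the arm, as the interface text tells. Its arguments: {"type":"object","properties":{"steps":{"type":"string"},"force":{"type":"number"}},"required":["steps"]}

```bash
mkdir -p pics; cat > h.py <<'E'
import numpy as np, cv2
from station import ctrl
def unproj(f,u,v,z):
    K=np.array(f["mtx"]);T=np.array(f["cam_to_world"])
    d=T[:3,:3]@np.linalg.solve(K,[u,v,1.]);o=T[:3,3]
    return o+d*(z-o[2])/d[2]
def proj(f,p):
    K=np.array(f["mtx"]);T=np.linalg.inv(np.array(f["cam_to_world"]))
    c=T[:3,:3]@np.array(p,float)+T[:3,3];q=K@c
    return q[:2]/q[2]
def save(f,n): cv2.imwrite(f"pics/{n}.png",f["image"][:,:,::-1])
E
python3 - <<'E'
from h import *
o=ctrl.get_obs();print({k:np.round(v,3) for k,v in o.items()})
t=ctrl.grab_frame("top");s=ctrl.grab_frame("scene")
cv2.imwrite("pics/both.png",cv2.resize(np.hstack([t["image"],s["image"]])[:,:,::-1],None,fx=0.71,fy=0.71))
save(t,"top0");save(s,"scene0")
for n,f in(("top",t),("scene",s)):
  print(n,np.round(f["cam_to_world"],3).tolist(),np.round(f["mtx"],1).tolist())
  for l in["stand","turntable","rim_post","elephant","jar","claw_clip","spring_clip","perfume","bangle_cabinet"]:
    for r in ctrl.trace(f,l)[:4]:
      m=np.argwhere(r["mask"]).mean(0)[::-1]
      print(l,round(r["score"],2),np.round(r["extent"]).tolist(),m.round(1),unproj(f,*m,0.04).round(3))
E
```

```text
{'time': np.float64(0.0), 'joint_positions': array([ 1.268,  0.424,  1.631, -0.   ,  1.089, -0.019]), 'qd': array([-0.001,  0.001, -0.   , -0.001, -0.001, -0.002]), 'tau': array([-0.0000e+00, -5.5739e+01, -2.8174e+01,  0.0000e+00,  7.0000e-03,
       -0.0000e+00]), 'tcp_pos': array([0.175, 0.599, 0.248]), 'eef_rot': array([ 0.141,  0.99 , -0.001, -0.   ]), 'ft_force': array([-0.241,  0.471, -0.123]), 'wrist_torque': array([-0.052, -0.023,  0.001]), 'finger_gap': np.float64(0.085)}
top [[0.015, -0.987, 0.16, 0.331], [-1.0, -0.016, -0.003, 0.04], [0.005, -0.16, -0.987, 1.036], [0.0, 0.0, 0.0, 1.0]] [[395.2, 0.0, 281.9], [0.0, 395.2, 210.9], [0.0, 0.0, 1.0]]
stand 0.73 [292.0, 235.0, 14.0, 18.0] [297.  243.4] [ 0.411 -0.002  0.04 ]
turntable 0.68 [16.0, 95.0, 152.0, 119.0] [ 89.6 156.7] [0.628 0.54  0.04 ]
turntable 0.57 [230.0, 145.0, 100.0, 92.0] [279.5 191.1] [0.545 0.044 0.04 ]
rim_post 0.62 [226.0, 142.0, 105.0, 96.0] [279.3 190.9] [0.545 0.045 0.04 ]
elephant 0.88 [167.0, 218.0, 26.0, 24.0] [179.  232.3] [0.434 0.297 0.04 ]
elephant 0.87 [178.0, 264.0, 24.0, 24.0] [188.7 278.4] [0
[... 794 characters left out ...]
0.088 0.04 ]
elephant 0.88 [349.0, 174.0, 24.0, 19.0] [362.3 181. ] [0.443 0.291 0.04 ]
elephant 0.71 [328.0, 145.0, 23.0, 20.0] [341.9 154.1] [0.33  0.263 0.04 ]
elephant 0.68 [286.0, 199.0, 26.0, 27.0] [296.3 210.7] [0.513 0.089 0.04 ]
jar 0.83 [254.0, 202.0, 20.0, 27.0] [264.4 214.1] [0.509 0.004 0.04 ]
claw_clip 0.73 [278.0, 228.0, 14.0, 24.0] [284.4 235.9] [0.587 0.042 0.04 ]
spring_clip 0.62 [287.0, 201.0, 26.0, 25.0] [296.4 210.6] [0.512 0.089 0.04 ]
spring_clip 0.57 [80.0, 284.0, 32.0, 19.0] [ 97.3 295.3] [ 0.674 -0.416  0.04 ]
perfume 0.56 [96.0, 210.0, 28.0, 33.0] [108.7 227.5] [ 0.478 -0.398  0.04 ]
bangle_cabinet 0.55 [397.0, 139.0, 132.0, 127.0] [460.6 199.6] [0.556 0.532 0.04 ]
```

View pics/top0.png

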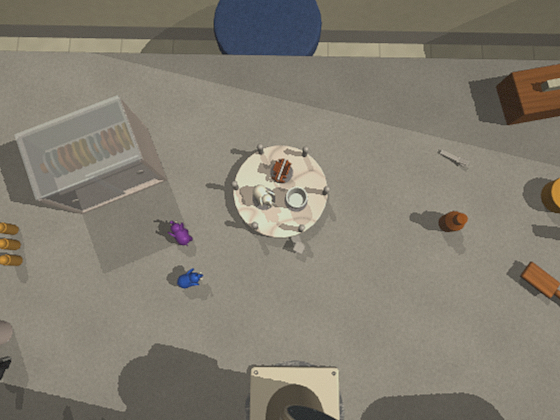

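View pics/scene0.png

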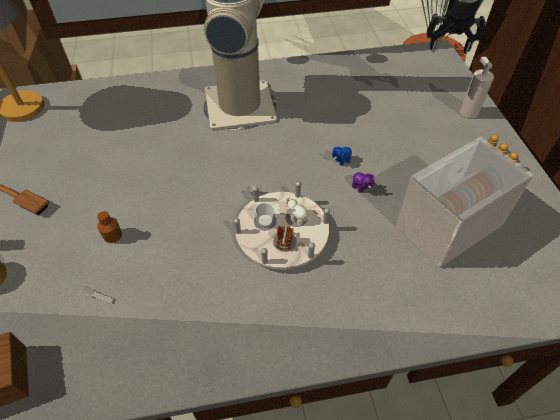

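The white elephant is the one on the deck, at top (263,195). The look-alikes off the deck, blue at (189,279) and purple at (179,233), are the wrong colour. I'll confirm this in an enlarged crop and overlay a geometry fit.

```bash
cat >> h.py <<'E'
from scipy.optimize import least_squares
def deckfit(f):
    "axis xy from the outline of the deck's mask (best-scoring compact one), top edge z=.032"
    m=f["image"].astype(int)
    return m
def trc(f,l,near,tol=40):
    for r in ctrl.trace(f,l):
        c=np.argwhere(r["mask"]).mean(0)[::-1]
        if np.hypot(*(c-near))<tol: return r["mask"],c,r["score"]
    return None
def draw(f,c,sy,dy,n,box,k=6):
    x,y,w,h=box;im=cv2.resize(f["image"][y:y+h,x:x+w,::-1],None,fx=k,fy=k,interpolation=cv2.INTER_CUBIC)
    P=lambda p:tuple(int(a) for a in np.round((proj(f,p)-[x,y]+.5)*k))
    for a in range(0,360,3): cv2.circle(im,P([c[0]+.123*np.cos(np.radians(a)),c[1]+.123*np.sin(np.radians(a)),.032]),1,(0,255,0),-1)
    for i in range(6):
        a=np.radians(dy+30+60*i);cv2.circle(im,P([c[0]+.115*np.cos(a),c[1]+.115*np.sin(a),.086]),5,(0,0,255),1)
    for i in range(3):
        a=np.radians(dy+60+120*i);cv2.drawMarker(im,P([c[0]+.048*np.cos(a),c[1]+.048*np.sin(a),.032]),(255,0,0),0,12)
    a=np.radians(sy);cv2.drawMarker(im,P([c[0]+.155*np.cos(a),c[1]+.155*np.sin(a),.028]),(255,0,255),0,14)
    cv2.imwrite(f"pics/{n}.png",im)
E
python3 - <<'E'
from h import *
t=ctrl.grab_frame("top");s=ctrl.grab_frame("scene")
# deck outline from top mask -> axis
for f,near in((t,(280,191)),(s,(282,231))):
  for l in("turntable","rim_post"):
    r=trc(f,l,near,15)
    if r is None: continue
    m=cv2.morphologyEx(r[0].astype(np.uint8),cv2.MORPH_OPEN,np.ones((9,9),np.uint8))
    cs=max(cv2.findContours(m,0,1)[0],key=len)[:,0,:]
    w=np.array([unproj(f,u,v,.032)[:2] for u,v in cs])
    q=least_squares(lambda p:np.hypot(*(w-p[:2]).T)-.123,[.55,.04],loss="soft_l1",f_scale=.003)
    print(l,q.x.round(4),np.median(abs(q.fun)).round(4)); c=q.x
    if f is t: ct=c
pt=trc(t,"stand",(297,243),15)
p=unproj(t,*pt[1],.028)[:2]-ct; print("ptr",np.hypot(*p),np.degrees(np.arctan2(p[1],p[0])))
for l,n,z in(("elephant",(263,195),.06),("jar",(296,197),.056),("claw_clip",(281,169),.056)):
    q=unproj(t,*trc(t,l,n,15)[1],z)[:2]-ct; print(l,np.hypot(*q).round(4),np.degrees(np.arctan2(q[1],q[0])).round(1))
# post tops by eye on the top view
for u,v in((260,147),(305,150),(326,189),(301,228),(252,225),(235,184)):
    q=unproj(t,u,v,.086)[:2]-ct; print("post",np.hypot(*q).round(4),np.degrees(np.arctan2(q[1],q[0])).round(1))
draw(t,ct,np.degrees(np.arctan2(p[1],p[0])),0,"crop_raw",(215,130,130,130),4)
E
```

```text
turntable [0.5499 0.0447] 0.0024
rim_post [0.5507 0.0452] 0.0032
turntable [0.5575 0.0418] 0.0097
rim_post [0.5548 0.0423] 0.0035
ptr 0.1481935587719879 -161.16454002077876
elephant 0.0481 115.3
jar 0.048 -118.4
claw_clip 0.0472 -2.5
post 0.1081 27.4
post 0.1099 -34.9
post 0.1154 -94.3
post 0.1192 -152.9
post 0.1195 147.4
post 0.1089 89.9
```

View pics/crop_raw.png

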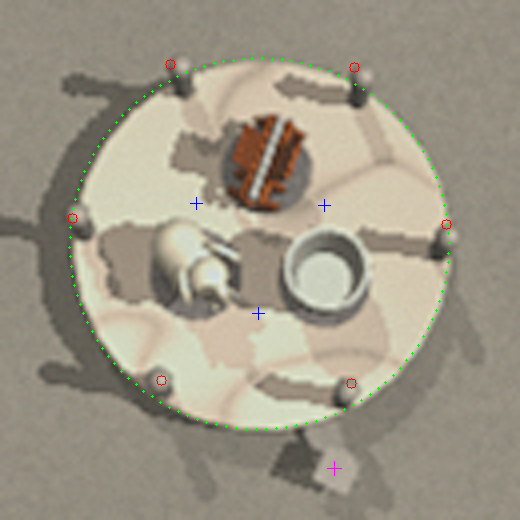

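Enlarged crop: the white elephant stands on the deck at crop (200,265), i.e. top (265,196). Jar at (327,275), clip at (265,165), and the pointer head at (335,465). The six post tops lie a few mm off my guess, so I'll fit the axis and yaw from them.

```bash
python3 - <<'E'
from h import *
t=ctrl.grab_frame("top")
px=np.array([(178,65),(361,72),(448,232),(347,386),(160,379),(79,212)])/4.+[215,130]-.5
w=np.array([unproj(t,*p,.086)[:2] for p in px])
k=np.array([0,-60,-120,-180,-240,-300])
def F(p):
    a=np.radians(p[2]+k);return (w-np.c_[p[0]+.115*np.cos(a),p[1]+.115*np.sin(a)]).ravel()
q=least_squares(F,[.55,.045,27],x_scale=[.01,.01,5]);c=q.x
print(c.round(4),(q.fun*1e3).round(1))
p=unproj(t,335/4+215-.5,466/4+130-.5,.028)[:2]-c[:2];sy=np.degrees(np.arctan2(p[1],p[0]));print("ptr",np.hypot(*p).round(4),sy)
print("pads",c[2]+90,c[2]-30,c[2]-150)
for i in range(6):
    a=np.radians(c[2]+60*i);print(round(c[2]+60*i,1),(c[:2]+.115*np.array([np.cos(a),np.sin(a)])).round(4))
o=ctrl.get_obs();from scipy.spatial.transform import Rotation as R
M=R.from_quat(o["eef_rot"]).as_matrix();print(o["time"],M.round(3).tolist())
E
```

```text
[ 0.5499  0.0432 28.0734] [-1.4  0.1 -0.2  0.6 -0.2  0.6  1.1  1.2 -0.3 -0.5  1.  -2.1]
ptr 0.1526 -161.3885233296567
pads 118.07337655040635 -1.9266234495936416 -121.92662344959365
28.1 [0.6513 0.0973]
88.1 [0.5537 0.1581]
148.1 [0.4523 0.104 ]
208.1 [ 0.4484 -0.0109]
268.1 [ 0.546  -0.0718]
328.1 [ 0.6475 -0.0176]
1.55 [[-0.96, 0.28, 0.0], [0.28, 0.96, 0.0], [-0.0, 0.0, -1.0]]
```

```bash
cat >> h.py <<'E'
from scipy.spatial.transform import Rotation as R
C=np.array([.5499,.0432])
def tool(pos,xang):
    "print shift (mm, tool axes) and roll (deg) from present pose to world pos with tool x at world angle xang"
    o=ctrl.get_obs();M=R.from_quat(o["eef_rot"]).as_matrix()
    d=M.T@(np.array(pos)-o["tcp_pos"])*1e3
    now=np.degrees(np.arctan2(M[1,0],M[0,0]));r=-((xang-now+180)%360-180)
    return np.r_[d,r].round(1)
def arc(th,z,r=.115):
    a=np.radians(th);return tool([C[0]+r*np.cos(a),C[1]+r*np.sin(a),z],th-90)
E
python3 -c "
from h import *
print(arc(189,.2))"
```

```text
[-411.8 -478.6   48.3   64.7]
```

carry_out --steps "255 -20 -25 0 3; 255 -60 -70 0 10; 255 -100 -115 0 16; 255 -140 -165 0 23; 255 -180 -210 0 29; 255 -220 -255 5 36; 255 -260 -300 10 42; 255 -300 -350 15 49; 255 -345 -400 30 56; 255 -385 -450 40 62" --force 20

```text
time: 2.8
tcp_pos: [0.4155, 0.0678, 0.2101]
eef_rot: [0.632, 0.775, 0.001, 0.0]
ft_force: [0.1, 0.6, -0.0]
finger_gap: -0.0002
```

```bash
python3 -c "
from h import *
print(ctrl.get_obs()['joint_positions'].round(2),arc(189,.15),arc(189,.072))"
```

```text
[ 0.13  0.18  2.09  0.    0.87 -0.07] [-45.9  11.7  60.1   2.5] [-45.9  11.6 138.1   2.5]
```

carry_out --steps "255 -20 5 10 2; 255 -40 10 25 2; 255 -46 12 45 2; 255 -46 12 65 2; 255 -46 12 65 2; 255 -46 12 65 2"

```text
time: 3.55
tcp_pos: [0.4361, 0.0272, 0.1456]
eef_rot: [0.644, 0.765, 0.0, 0.0]
ft_force: [1.1, 0.7, 0.2]
finger_gap: 0.0003
```

```bash
python3 -c "
from h import *
print(arc(189,.072));t=ctrl.grab_frame('top');s=ctrl.grab_frame('scene')
a=cv2.resize(t['image'][120:260,200:350],None,fx=2.6,fy=2.6);b=cv2.resize(s['image'][140:280,215:365],None,fx=2.6,fy=2.6)
cv2.imwrite('pics/hover.png',np.hstack([a,b])[:,:,::-1])"
```

```text
[-2.  -0.2 73.6  0.7]
```

View pics/hover.png

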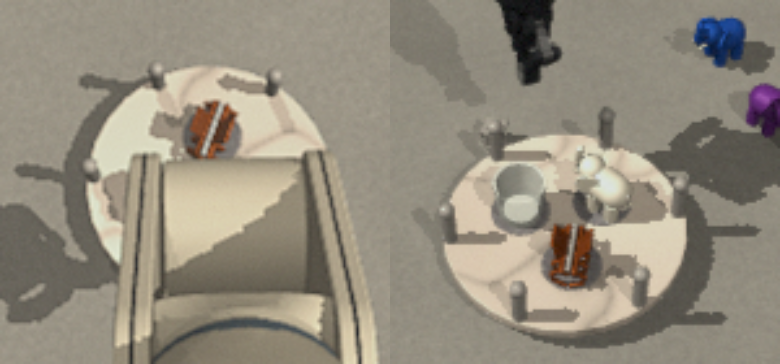

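The scene half (right) shows the closed fingertips at (530,75), above the gap between the two near posts at (495,130) and (605,115). The elephant (605,185), jar and clip are clear of them. The arm hides part of the top view. Descending now.

carry_out --steps "255 -2 0 15 1; 255 -2 0 30 1; 255 -2 0 45 1; 255 -2 0 60 1; 255 -2 0 72 1; 255 -2 0 74 1; 255 -2 0 74 1"

```text
time: 4.53
tcp_pos: [0.4361, 0.0251, 0.0709]
eef_rot: [0.651, 0.759, -0.0, -0.0]
ft_force: [0.0, 0.4, -0.8]
finger_gap: 0.0003
```

```bash
python3 -c "
from h import *
print(ctrl.get_obs()['ft_force'].round(1))
for th in range(191,222,2): print(th,arc(th,.072))"
```

```text
[ 0.   0.4 -0.8]
191 [-3.9  0.4 -1.1 -2.3]
193 [-7.9  0.6 -1.1 -4.3]
195 [-11.9   1.   -1.1  -6.3]
197 [-15.9   1.5  -1.1  -8.3]
199 [-19.9   2.1  -1.1 -10.3]
201 [-23.8   2.9  -1.1 -12.3]
203 [-27.7   3.8  -1.1 -14.3]
205 [-31.6   4.9  -1.1 -16.3]
207 [-35.4   6.1  -1.1 -18.3]
209 [-39.2   7.4  -1.1 -20.3]
211 [-43.    8.8  -1.1 -22.3]
213 [-46.7  10.4  -1.1 -24.3]
215 [-50.3  12.1  -1.1 -26.3]
217 [-53.9  14.   -1.1 -28.3]
219 [-57.4  15.9  -1.1 -30.3]
221 [-60.8  18.   -1.1 -32.3]
```

carry_out --steps "255 -4 0 -1 -2; 255 -8 1 -1 -4; 255 -12 1 -1 -6; 255 -15 1 -1 -8; 255 -17 2 -1 -9; 255 -19 2 -1 -10; 255 -21 2 -1 -11; 255 -24 3 -1 -12; 255 -28 4 -1 -14; 255 -32 5 -1 -16"

```text
time: 5.78
tcp_pos: [0.4458, -0.0059, 0.072]
eef_rot: [0.538, 0.843, -0.0, -0.0]
ft_force: [-0.9, 1.6, 1.3]
finger_gap: -0.0003
```

```bash
python3 -c "
from h import *
o=ctrl.get_obs();print(o['ft_force'].round(1))
d=o['tcp_pos'][:2]-C;print(np.hypot(*d),np.degrees(np.arctan2(d[1],d[0]))%360)
for th in range(207,227,2): print(th,arc(th,.072))
s=ctrl.grab_frame('scene');cv2.imwrite('pics/c1.png',cv2.resize(s['image'][140:280,215:365],None,fx=4,fy=4)[:,:,::-1])"
```

```text
[-0.9  1.6  1.3]
0.11508685714124774 205.27285023727512
207 [-3.5  0.2 -0.  -2.2]
209 [-7.5  0.4 -0.  -4.2]
211 [-11.5   0.7  -0.   -6.2]
213 [-15.5   1.2  -0.   -8.2]
215 [-19.4   1.9  -0.  -10.2]
217 [-23.4   2.7  -0.  -12.2]
219 [-27.3   3.6  -0.  -14.2]
221 [-31.1   4.6  -0.  -16.2]
223 [-35.    5.8  -0.  -18.2]
225 [-38.8   7.1  -0.  -20.2]
```

View pics/c1.png

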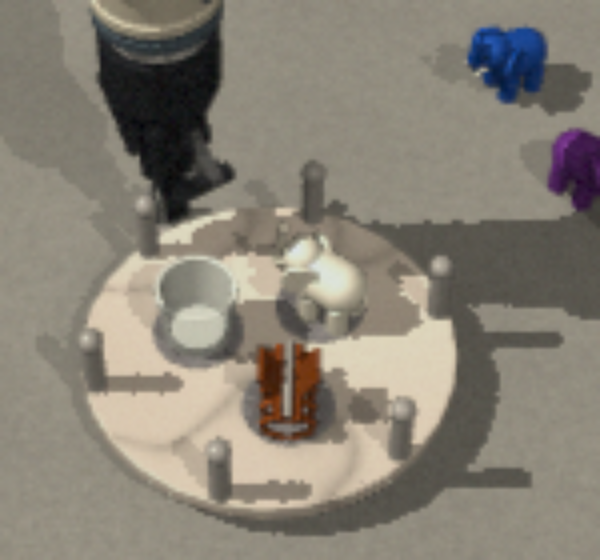

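The finger is against the near post at crop (147,225), the force reads about 2 N, and the deck has begun turning. Riders are in place.

carry_out --steps "255 -4 0 0 -2; 255 -8 0 0 -4; 255 -12 1 0 -6; 255 -16 1 0 -8; 255 -19 2 0 -10; 255 -23 3 0 -12; 255 -27 4 0 -14; 255 -31 5 0 -16; 255 -35 6 0 -18; 255 -39 7 0 -20"

```text
time: 7.08
tcp_pos: [0.4683, -0.0383, 0.0718]
eef_rot: [0.384, 0.923, -0.0, -0.0]
ft_force: [0.7, 0.8, 0.0]
finger_gap: -0.0003
```

```bash
cat > nxt.py <<'E'
from h import *
import sys
o=ctrl.get_obs();print(o['ft_force'].round(1),o['joint_positions'].round(2))
d=o['tcp_pos'][:2]-C;t0=np.degrees(np.arctan2(d[1],d[0]))%360;print(np.hypot(*d).round(4),t0.round(1))
for i in range(1,11): print(round(t0)+2*i,arc(round(t0)+2*i,.072))
E
python3 nxt.py
```

```text
[0.7 0.8 0. ] [-0.11  0.5   2.06  0.    0.57 -0.89]
0.1153 225.0
227 [-4.1  0.4 -0.2 -2.2]
229 [-8.1  0.7 -0.2 -4.2]
231 [-12.1   1.   -0.2  -6.2]
233 [-16.    1.5  -0.2  -8.2]
235 [-20.    2.2  -0.2 -10.2]
237 [-23.9   2.9  -0.2 -12.2]
239 [-27.9   3.9  -0.2 -14.2]
241 [-31.7   4.9  -0.2 -16.2]
243 [-35.6   6.1  -0.2 -18.2]
245 [-39.3   7.4  -0.2 -20.2]
```

carry_out --steps "255 -4 0 0 -2; 255 -8 1 0 -4; 255 -12 1 0 -6; 255 -16 2 0 -8; 255 -20 2 0 -10; 255 -24 3 0 -12; 255 -28 4 0 -14; 255 -32 5 0 -16; 255 -36 6 0 -18; 255 -39 7 0 -20"

```text
time: 8.32
tcp_pos: [0.5007, -0.0611, 0.0718]
eef_rot: [0.218, 0.976, -0.0, -0.0]
ft_force: [-1.2, -0.0, -0.6]
finger_gap: -0.0
```

```bash
python3 nxt.py
```

```text
[-1.2 -0.  -0.6] [-0.14  0.54  1.99 -0.    0.62 -1.28]
0.1153 244.7
247 [-4.5  0.4 -0.2 -2.2]
249 [-8.5  0.6 -0.2 -4.2]
251 [-12.5   1.   -0.2  -6.2]
253 [-16.5   1.5  -0.2  -8.2]
255 [-20.5   2.1  -0.2 -10.2]
257 [-24.4   2.9  -0.2 -12.2]
259 [-28.3   3.8  -0.2 -14.2]
261 [-32.2   4.9  -0.2 -16.2]
263 [-36.    6.1  -0.2 -18.2]
265 [-39.8   7.4  -0.2 -20.2]
```

carry_out --steps "255 -4 0 0 -2; 255 -8 1 0 -4; 255 -12 1 0 -6; 255 -16 2 0 -8; 255 -20 2 0 -10; 255 -24 3 0 -12; 255 -28 4 0 -14; 255 -32 5 0 -16; 255 -36 6 0 -18; 255 -40 7 0 -20"

```text
time: 9.57
tcp_pos: [0.5404, -0.0718, 0.072]
eef_rot: [0.045, 0.999, 0.0, -0.0]
ft_force: [-1.6, 0.4, -0.0]
finger_gap: -0.0
```

```bash
python3 nxt.py; python3 -c "
from h import *
s=ctrl.grab_frame('scene');t=ctrl.grab_frame('top')
draw(s,C,198.6,265+9-30,'c2s',(215,140,150,140),4);draw(t,C,198.6,265+9-30,'c2t',(215,130,130,130),4)
a=cv2.imread('pics/c2s.png');b=cv2.resize(cv2.imread('pics/c2t.png'),(560,560));cv2.imwrite('pics/c2.png',cv2.resize(np.hstack([a,b]),None,fx=.69,fy=.69))"
```

```text
[-1.6  0.4 -0. ] [-0.15  0.57  1.9   0.    0.67 -1.64]
0.1153 265.3
267 [-3.5  0.4 -0.  -2.1]
269 [-7.5  0.6 -0.  -4.1]
271 [-11.5   1.   -0.   -6.1]
273 [-15.5   1.5  -0.   -8.1]
275 [-19.4   2.1  -0.  -10.1]
277 [-23.4   2.9  -0.  -12.1]
279 [-27.3   3.8  -0.  -14.1]
281 [-31.2   4.9  -0.  -16.1]
283 [-35.    6.1  -0.  -18.1]
285 [-38.8   7.4  -0.  -20.1]
```

View pics/c2.png

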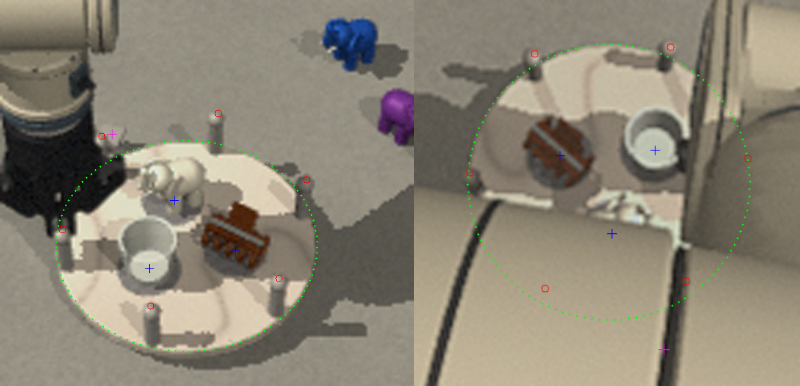

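The model overlay matches the deck: the post is at about 274° and the elephant at about 184°, against 198.6° wanted. I'll push on, slowing, and stop about 2° short. Then back off and measure.

carry_out --steps "255 -4 0 0 -2; 255 -8 1 0 -4; 255 -11 1 0 -6; 255 -14 1 0 -7; 255 -17 2 0 -9; 255 -20 2 0 -10; 255 -22 3 0 -11; 255 -23 3 0 -12; 255 -23 3 0 -12; 255 -23 3 0 -12"

```text
time: 10.92
tcp_pos: [0.5634, -0.0709, 0.0721]
eef_rot: [-0.059, 0.998, -0.0, 0.0]
ft_force: [0.1, 0.5, -0.1]
finger_gap: 0.0002
```

carry_out --steps "255 5 0 0 0; 255 12 0 0 0; 255 15 0 -5 0; 255 15 0 -20 0; 255 15 0 -40 0; 255 15 0 -65 0; 255 15 0 -95 0; 255 15 25 -130 0; 255 15 70 -150 0; 255 15 120 -150 0"

```text
time: 12.18
tcp_pos: [0.5357, 0.0474, 0.2254]
eef_rot: [-0.058, 0.998, 0.0, 0.003]
ft_force: [0.8, 0.4, 0.9]
finger_gap: 0.0001
```

```bash
python3 -c "
from h import *
o=ctrl.get_obs();print(o['time'],o['tcp_pos'].round(3),R.from_quat(o['eef_rot']).as_matrix().round(2).tolist())
s=ctrl.grab_frame('scene');t=ctrl.grab_frame('top')
save(s,'s3');save(t,'t3');np.savez('f3.npz',sm=s['mtx'],sc=s['cam_to_world'],tm=t['mtx'],tc=t['cam_to_world'])
draw(s,C,198.6,286-30,'c3s',(215,140,150,140),4);draw(t,C,198.6,286-30,'c3t',(215,130,130,130),4)
a=cv2.imread('pics/c3s.png');b=cv2.resize(cv2.imread('pics/c3t.png'),(560,560));cv2.imwrite('pics/c3.png',cv2.resize(np.hstack([a,b]),None,fx=.69,fy=.69))"
```

```text
12.175 [0.536 0.047 0.225] [[-0.99, -0.12, 0.01], [-0.12, 0.99, 0.0], [-0.01, -0.0, -1.0]]
```

View pics/c3.png

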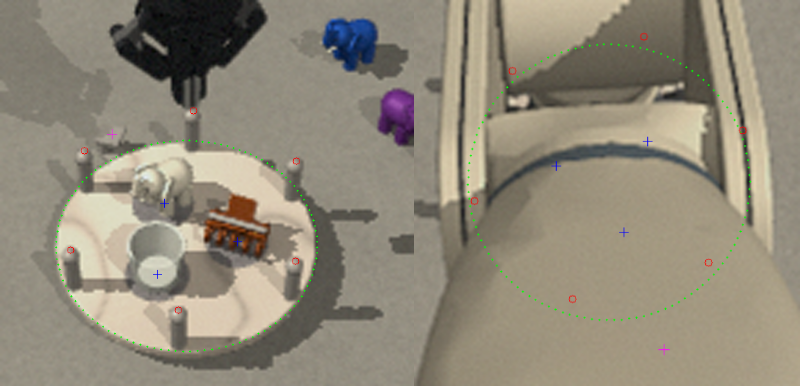

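The retreat is clean: riders are in place in the scene view, with the elephant at (162,185) and the pointer at (112,140). The arm hides the top view, so I'll swing it aside for a clean measurement.

carry_out --steps "255 15 -35 0 5; 255 35 -80 0 10; 255 55 -130 0 15; 255 75 -180 0 20; 255 95 -230 0 25; 255 115 -275 0 30; 255 130 -310 0 35; 255 141 -335 0 35; 255 141 -335 0 35"

```text
time: 13.4
tcp_pos: [0.433, -0.3048, 0.2228]
eef_rot: [0.246, 0.969, -0.0, 0.001]
ft_force: [-0.9, 0.6, -0.4]
finger_gap: -0.0001
```

```bash
python3 -c "
from h import *
o=ctrl.get_obs();print(o['time'],o['joint_positions'].round(2))
t=ctrl.grab_frame('top');s=ctrl.grab_frame('scene')
for l,n,z in(('elephant',(265,205),.06),('jar',(296,190),.056),('claw_clip',(281,169),.056)):
    q=trc(t,l,n,45)
    if q is None: print(l,None);continue
    q=unproj(t,*q[1],z)[:2]-C; print(l,np.hypot(*q).round(4),np.degrees(np.arctan2(q[1],q[0])).round(1))
draw(t,C,198.6,286-30,'c4t',(215,130,130,130),6)
im=cv2.resize(t['image'][130:260,215:345,::-1],None,fx=6,fy=6,interpolation=cv2.INTER_CUBIC)
cv2.imwrite('pics/c4.png',im[:600])
for k in range(6):
    a=np.radians(286+60*k);print(k,((proj(t,[C[0]+.115*np.cos(a),C[1]+.115*np.sin(a),.086])-[215,130]+.5)*6).round(0))
"
```

```text
13.4 [-0.64  0.32  1.86 -0.    0.96 -1.71]
elephant 0.0469 -164.8
jar 0.0504 -39.8
claw_clip 0.0509 74.5
0 [662. 263.]
1 [464.  74.]
2 [197. 143.]
3 [121. 405.]
4 [320. 603.]
5 [594. 530.]
```

View pics/c4t.png

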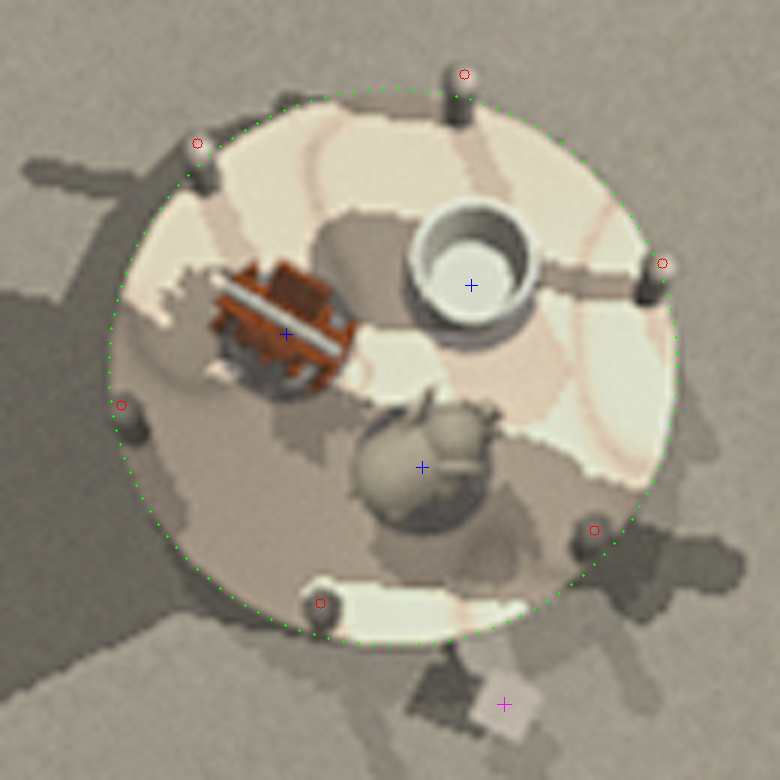

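The clean top view matches the overlay to within 1–2 px. The post is at 286°, so the elephant's pad is at 196°. The pointer head centre at (506,704) gives about 198.9°. It needs about 2.8° more, so the tool should stop at 279.5°.

```bash
python3 -c "
from h import *
print(arc(267,.2),arc(267,.11))"
```

```text
[ 11.8 255.   22.2 -25.2] [ 11.8 255.  112.2 -25.2]
```

carry_out --steps "255 2 25 0 -3; 255 4 65 0 -6; 255 6 110 0 -10; 255 8 155 0 -15; 255 10 200 5 -20; 255 12 240 15 -25; 255 12 255 22 -25; 255 12 255 45 -25; 255 12 255 65 -25; 255 12 255 65 -25"

```text
time: 14.9
tcp_pos: [0.5424, -0.0723, 0.1557]
eef_rot: [0.029, 1.0, 0.0, -0.002]
ft_force: [0.7, 0.5, 0.2]
finger_gap: -0.0003
```

```bash
python3 -c "
from h import *
print(arc(267,.072))"
```

```text
[-1.7  0.8 83.7 -0.3]
```

carry_out --steps "255 0 1 15 0; 255 0 1 30 0; 255 0 1 45 0; 255 0 1 60 0; 255 0 1 74 0; 255 0 1 84 0; 255 0 1 84 0; 255 0 1 84 0"

```text
time: 15.9
tcp_pos: [0.5441, -0.0715, 0.0732]
eef_rot: [0.028, 1.0, -0.0, 0.0]
ft_force: [0.2, -0.9, 0.7]
finger_gap: 0.0001
```

```bash
python3 -c "
from h import *
print(ctrl.get_obs()['ft_force'].round(1))
for th in (270,273,275,276,277,278,279,279.5,280): print(th,arc(th,.072))"
```

```text
[ 0.2 -0.9  0.7]
270 [-5.8  0.   1.2 -3.3]
273 [-11.8   0.5   1.2  -6.3]
275 [-15.8   1.    1.2  -8.3]
276 [-17.8   1.3   1.2  -9.3]
277 [-19.7   1.7   1.2 -10.3]
278 [-21.7   2.    1.2 -11.3]
279 [-23.7   2.4   1.2 -12.3]
279.5 [-24.7   2.7   1.2 -12.8]
280 [-25.6   2.9   1.2 -13.3]
```

carry_out --steps "255 -4 0 1 -3; 255 -8 0 1 -5; 255 -12 1 1 -6; 255 -15 1 1 -8; 255 -17 1 1 -9; 255 -19 2 1 -10; 255 -21 2 1 -11; 255 -23 2 1 -12; 255 -24.5 2.5 1 -13; 255 -24.5 2.5 1 -13"

```text
time: 17.15
tcp_pos: [0.5686, -0.0703, 0.072]
eef_rot: [-0.085, 0.996, -0.0, 0.0]
ft_force: [0.2, 0.7, -0.9]
finger_gap: -0.0001
```

carry_out --steps "255 0 0 0 0; 255 4 0 0 0; 255 12 0 0 0; 255 15 0 -10 0; 255 15 0 -30 0; 255 15 0 -55 0; 255 15 0 -90 0; 255 15 0 -125 0; 255 15 -20 -150 0; 255 30 -60 -150 5"

```text
time: 18.4
tcp_pos: [0.5508, -0.1347, 0.2254]
eef_rot: [-0.042, 0.999, -0.001, 0.003]
ft_force: [0.7, -0.5, 0.1]
finger_gap: 0.0002
```

carry_out --steps "255 15 -40 0 5; 255 35 -85 0 10; 255 55 -130 0 15; 255 75 -175 0 20; 255 90 -205 0 25; 255 90 -205 0 25; 255 90 -205 0 25"

```text
time: 19.27
tcp_pos: [0.4762, -0.3458, 0.2223]
eef_rot: [0.176, 0.984, 0.0, 0.0]
ft_force: [-0.1, 0.1, 0.2]
finger_gap: 0.0002
```

```bash
python3 -c "
from h import *
o=ctrl.get_obs();print(o['time'],o['ft_force'].round(1))
t=ctrl.grab_frame('top');s=ctrl.grab_frame('scene')
for f,n in((t,(270,205)),(s,(275,205))):
    q=trc(f,'elephant',n,45)
    if q is None: print(None);continue
    q=unproj(f,*q[1],.06)[:2]-C; print(np.hypot(*q).round(4),np.degrees(np.arctan2(q[1],q[0])).round(1)%360)
for l in('spring_clip','perfume'):
  q=trc(t,l,(453,190),60);print(l,q and q[1].round(1))
draw(t,C,198.9,288.8-30,'c5t',(215,130,130,130),6)
"
```

```text
19.275 [-0.1  0.1  0.2]
0.0453 199.4
0.0478 197.7
spring_clip [454.2 157.9]
perfume [451.7 221.1]
```

View pics/c5t.png

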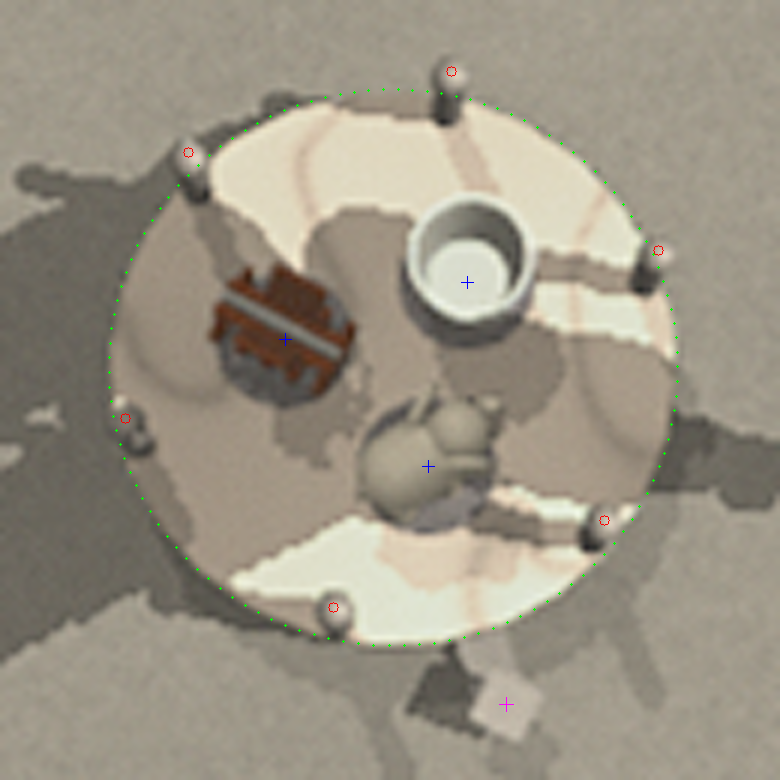

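The markers sit on the post tops, the pad centre and the pointer head at (506,704), all to within about 0.5–1°. The bystanders have not moved and the arm touches nothing, so I'm handing in.

```bash
python3 -c "
from station import ctrl
print(ctrl.finish_job())"
```

```text
the job is handed in; nothing more can be done
None
```

The white elephant now stands at the front, in line with the pointer to within about 1°, and the turntable was left at rest. I turned the deck about 81° anticlockwise with the closed fingertips against one rim post, in a main push and a small trim after re-measuring. Then I swung the arm clear and handed the job in at about 19 s.

**Alignment:** the last overlay put the elephant's pad at about 198.8° and the pointer at about 198.9°. The network's separate elephant readings disagreed by about 1.7°: 199.4° from the top camera and 197.7° from the scene camera. Those centre on the elephant's visible outline, so they are rougher than the post fit.

**Riders and surroundings:**
- The elephant, jar and claw clip are still on their pads.
- The spring clip and perfume have not moved; I re-measured both.
- I did not re-measure the bangle cabinet; the arm did not go near it.
- The force readings I took while pushing stayed around 2 N or below, and the last one, with the arm clear, was close to zero.

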